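# Slide a kiln batt into the scraping cradle

## Robot

A 7-joint arm with a two-finger parallel gripper is mounted at the origin on a cart in front of the work surface, level with it; the furniture and walls round the work are solid. World frame = base frame: x ahead of the robot, y to its left, z up, the work surface at z = 0. Lengths are in m, angles in rad, forces in N, time in s.
With the tool pointing down it reaches from about 0.425 to 0.95 m from the base axis. Payload 4.7 kg.
Tool frame: the origin (TCP) lies midway between the tips of the shut fingers; the grasp point (between the pads) lies 19 mm behind it; z points along the fingers, y is the line along which they close (so a half turn about z gives the same grasp; the last joint's range is limited). The gripper opens to 85 mm and grips with 20 to 120 N. Pads are 22 mm wide; open, the fingers measure 114 mm over their backs; the gripper's body (76 mm by 85 mm) begins 54 mm behind the grasp point. The pads swing forward as they close: fully open they stand 13 mm farther back than shut.
Start: joints at [1.316, 0.469, -0.049, 1.532, 0.024, 1.141, -0.082], TCP at [0.151, -0.658, 0.231] pointing down, gripper open.
Joint ranges: [-2.59, 2.59], [-0.33, 1.99], [-1.39, 1.29], [0.1, 2.45], [-1.04, 4.18], [0.21, 1.99], [-2.66, 2.66]. Speed limits (rad/s): [2.57, 2.57, 3.14, 3.14, 3.14, 3.14, 3.14].

## Interface

Orientations are given as a unit quaternion [w, x, y, z].
In Python, from plant import * gives the robot as it stands.
- The arm moves only by the tool arm_command, never from a script. Its argument "targets" is one flat list of numbers, 7 for each row, row after row: the turn, a rotation vector about the tool's x, y, z in units of 5 degrees (1.0 is 5 degrees), then the shift along the tool's x, y, z in units of 40 mm (1.0 is 40 mm), then the finger opening in mm, from 0 to 85.4. In form: [rx, ry, rz, dx, dy, dz, hand, rx, ry, rz, dx, dy, dz, hand, ...]. A call has 1 to 10 rows; each row shifts and turns the commanded pose from where the row before left it, along the tool's axes as they then stand; what a row does not reach is not made up. A row lasts 1/8 s, in which the tool goes at most 62.5 mm and 10.7 degrees, less where a joint would pass 70% of its speed; a pose out of reach is approached as far as the arm can. A call is refused whole if a number of a shift passes 1 or a number of a turn 1, either way. A call with a gripper value outside its range is refused whole. The fingers move at their own pace and stop on an object; "squeeze" is the grip in N (left out, the last holds). Time passes only in rows, so rows that do not move let the fingers close. It gives the time, the measured TCP pose, the force, the opening and the grip force at its end, in the units of the state.
- sense(): the state, without advancing time (a new reading comes with each control period).
- read_camera(name): name is "scene" or "top" or "wrist"; returns (picture, depth): 400x640x3 uint8, red, green, blue; 400x640 float32, m along the optical axis (not along the pixel's ray), 0 where there is no reading.
- calibration(name): a dict with "camera_matrix" (3x3 intrinsics, pixels), "R" (3x3) and "t" (3): a world point X has camera coordinates R X + t; the wrist camera has in their place "T_tool_cam" (4x4, takes a point from camera to tool coordinates, whose origin is the TCP and whose axes are the flange's). Camera axes: x right, y down, z forward; pixel columns grow to the right and rows downward; lengths in m; the calibration is good to about 2 mm. A picture is of the moment at which its call begins: read the wrist's pose just before it. calibration takes no time and is no camera call.
- close_job(): hands the job in; it is judged then, once.
The state is a dict: "t": time; "q": joint angles; "joint_velocities": joint speeds; "joint_torque": joint torques, N m; "position": TCP position; "tool_rot": TCP orientation; "wrist_force": force on the tool from outside, world axes, zero at the start; "ft_torque": the same for the moment, N m; "opening": finger opening in m; "grip_force": force on a finger pad.
Only numpy, scipy, OpenCV 4.12 (cv2) and the standard library are available. Lean on these libraries where they do the work, as an engineer would, in place of code of your own. Each camera call takes 0.05 s, during which the arm holds its last target. There are 200 camera calls.

## Task

Slide the flat kiln batt out of its wooden parking frame and across the bench into the metal scraping cradle, fully home under the hold-down lip against the end stop. Keep it flat on the bench all the way, press on it gently because it is brittle, and leave the jar, the label roll and the scraper where they are; let go of the batt at the end.

Things in the scene. Friction and masses are not known exactly. Their poses are not given: they have to be found in the camera images.
- batt: Kiln batt: plain flat reddish-brown fired-clay plate, rough top, smooth underside, 120 mm along its x, 100 along its y, 8 thick, 0.2 to 0.5 kg; origin at the centre of its underside, z up. Too wide to grip. Fingertips pressed on its top drag it only if they press hard enough for its unknown weight and friction (4 to 12 N; 16 to 24 N is ample), or they slip. Cracks above 60 N.
- frame: Parking frame: three wooden rails fixed to the bench, 8 mm high, flush with the batt's top. Origin on the bench at the centre of the parked batt, whose axes lie along its own. Side rails at its -x and +x (126 mm apart inside, 18 wide, from y = -15 to +69 mm), back rail at +y (inner face at y = +53 mm); open at its -y end, towards the cradle.
- cradle: Scraping cradle: grey metal rails fixed to the bench, 12 mm high, open at its +y end, towards the frame. Origin on the bench at the centre of the batt when home. Rails 132 mm apart inside from y = -50 to +50 mm, then flaring at 46 degrees to 180 mm at y = +73, outer tips at x = +-100. End stop face at y = -50; a dark steel lip (underside 12, top 17 mm up) covers y = -66 to -36, so the batt must slide in along -y.
- cradle_home (a point): Point on the bench, fixed in the cradle, where the batt's origin lies when the batt is fully home against the end stop, with its x and y along the cradle's; axes as the cradle's.
- jar_celadon: Bystander: closed pale green glaze jar with black lid, 65 mm across, 62 mm high, origin at the centre of its underside.
- label_roll: Bystander: white roll of labels lying flat, 60 mm across, 26 mm high, origin at the centre of its underside.
- scraper: Bystander: clay scraper with beech handle, lying along its own y, 185 mm long, 40 mm wide, 26 mm high, origin at the middle of its underside, nearer to the robot than the work.
Mind the look-alikes: they are no part of the job. Of the things shaped like the cradle, the grey one is meant.

How it is judged:
At the end, for the whole second after the job is handed in: The batt lies flat on the bench inside the cradle, its origin within 4 mm of the home point along the cradle's y (against the stop) and 9 mm along its x, turned by less than 0.06 rad from the cradle (and lower than 3 mm, tilted less than 0.03 rad), at rest and released (y of batt in the frame of cradle_home between -0.004 and 0.004 m and x of batt in the frame of cradle_home between -0.009 and 0.009 m and angle between the x axis of batt and the x axis of cradle, either way round below 0.06 rad and height (world z) of batt below 0.003 m and angle between batt's own z axis and vertical below 0.03 rad and linear speed of batt below 0.01 m/s); the robot touches nothing.
It fails at once if the batt is lifted off the bench (its centre more than 15 mm up) or tipped (more than 0.2 rad) (height (world z) of batt above 0.015 m or angle between batt's own z axis and vertical above 0.2 rad).
It fails at once if the fingers press on the batt with more than 60 N (contact force between the fingers and batt above 60 N).
It fails at once if the jar, the label roll or the scraper is moved by more than 20 mm (distance of any of jar_celadon, label_roll, scraper from where it was at the start of the episode above 0.02 m).
It also fails if it takes over 72 s, if anything falls off the work surface, if the arm or the gripper's body presses on something with over 40 N, if the wrist force passes 120 N, or if a joint passes its speed limit or range.

## Working session

There is one attempt and no reset: what is moved stays moved. The work goes in short steps, Python scripts to look and compute and a tool call to move; the robot and the scene stay as the last step left them, time stands still between calls to the robot, and variables do not carry over. Pictures are saved under pics/ and viewed, at most 10 in all, crops included, and the job is handed in when it is done.

Besides the shell and the picture viewer there is one more tool, called after "Call:" as a command line: name --argument value ..., lists and objects as JSON in quotes. arm_command: Moves the arm, as the interface text tells. Its arguments: {"type":"object","properties":{"targets":{"type":"array"},"squeeze":{"type":"number"}},"required":["targets"]}

```bash
mkdir -p pics; ls; python3 - <<'E'
from plant import *
import cv2,numpy as np
s=sense();print(s)
for n in("scene","top"):
    p,d=read_camera(n);cv2.imwrite(f"pics/{n}0.png",p[:,:,::-1]);np.savez(f"{n}0.npz",p=p,d=d)
    c=calibration(n);print(n,c)
print(calibration("wrist"))
E
```

```text
pics
{'t': 0.0, 'q': array([ 1.31606688,  0.46943419, -0.04862935,  1.53368167,  0.02410355,
        1.14100458, -0.08230243]), 'joint_velocities': array([-2.12003549e-04,  3.19326352e-04,  4.96213181e-05, -1.36146173e-04,
       -8.91519784e-04, -4.74081930e-04, -9.99230863e-04]), 'joint_torque': array([-9.50690737e-04, -5.10315979e+01, -4.73422883e-02, -2.37721592e+01,
        1.05329475e-02,  7.58600479e-03, -8.43382111e-06]), 'position': array([ 0.15104209, -0.65728727,  0.23027161]), 'tool_rot': array([-9.60984541e-04,  9.93627991e-01,  1.12705243e-01, -1.38758433e-04]), 'wrist_force': array([0.24340305, 0.46657525, 0.54375058]), 'ft_torque': array([-0.00682754,  0.01665325, -0.05263815]), 'grip_force': 0.0, 'opening': 0.0853680156553765}
scene {'camera_matrix': array([[464.6154981 ,   0.        , 309.91170584],
       [  0.        , 464.6154981 , 206.1725209 ],
       [  0.        ,   0.        ,   1.        ]]), 'R': array([[-0.41231913, -0.91084482,  0.01883231],
       [-0.68090001,  0.29436283, -0.67061591],
       [ 0.60528349, -0.28933069, -0.74156567]]), 't': array([0.35
[... 240 characters left out ...]
999718  , -0.014014  ],
       [-0.98747469, -0.01673695, -0.15688725],
       [ 0.15660845,  0.01684615, -0.98751709]]), 't': array([0.13249573, 0.56407571, 1.11919711])}
{'camera_matrix': array([[291.08076307,   0.        , 319.49149461],
       [  0.        , 291.08076307, 196.66210012],
       [  0.        ,   0.        ,   1.        ]]), 'T_tool_cam': array([[ 1.61173201e-04, -9.57247857e-01, -2.89268932e-01,
         7.34165785e-02],
       [ 9.99999854e-01,  3.03756056e-04, -4.48014431e-04,
        -1.23965805e-04],
       [ 5.16728044e-04, -2.89268818e-01,  9.57247765e-01,
        -1.42568912e-01],
       [ 0.00000000e+00,  0.00000000e+00,  0.00000000e+00,
         1.00000000e+00]])}
```

View pics/top0.png

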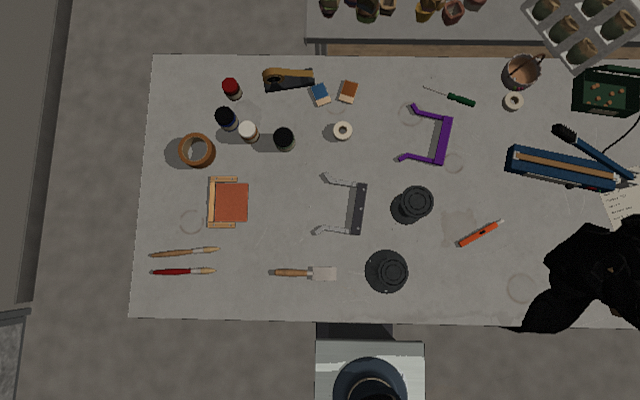

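View pics/scene0.png

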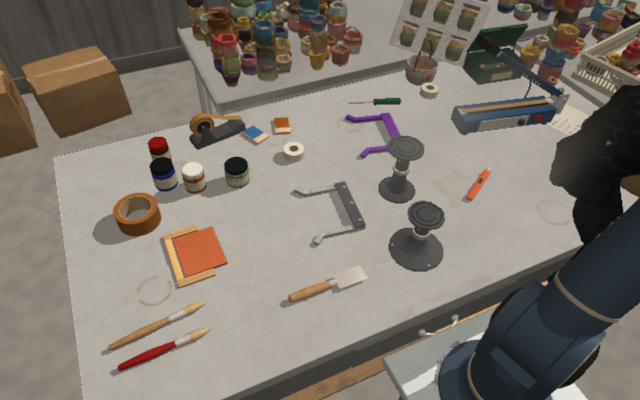

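The top view shows the batt (terracotta) at about (233,202) in its frame, which opens to the right. The grey cradle is at about (340,207) with its dark lip at (357,209). The jar is at (284,139), the label roll at (343,130) and the scraper at (303,272). Dark banding wheels stand at (412,204) and (386,271), and the purple cradle is the decoy. The scene view agrees.

```bash
cat > h.py <<'E'
import cv2,numpy as np
from scipy.spatial.transform import Rotation as Ro
def cam(cal,s=None):
    K=cal["camera_matrix"]
    if "R" in cal: R=cal["R"].T; c=-R@cal["t"]
    else:
        q=s["tool_rot"]; Rt=Ro.from_quat([q[1],q[2],q[3],q[0]]).as_matrix(); T=cal["T_tool_cam"]
        R=Rt@T[:3,:3]; c=Rt@T[:3,3]+s["position"]
    return K,R,c
def onplane(uv,z,C):
    K,R,c=C; uv=np.atleast_2d(uv).astype(float)
    r=(R@np.linalg.inv(K)@np.c_[uv,np.ones(len(uv))].T).T
    return c+r*((z-c[2])/r[:,2])[:,None]
def cloud(d,C):
    v,u=np.mgrid[:400,:640]; K,R,c=C
    P=(R@np.linalg.inv(K)@np.stack([u.ravel(),v.ravel(),np.ones(u.size)]))*d.ravel()
    return (P.T+c).reshape(400,640,3)
def rect(P):  # min-area rect of planar points in mm
    return cv2.minAreaRect((P[:,:2]*1000).astype(np.float32))
def big(m):
    n,l,st,_=cv2.connectedComponentsWithStats(m.astype(np.uint8)); i=1+np.argmax(st[1:,4]); return l==i
E
python3 - <<'E'
from h import *; from plant import calibration
z=np.load("top0.npz");p=z["p"].astype(int);d=z["d"];C=cam(calibration("top"));X=cloud(d,C)
hsv=cv2.cvtColor(z["p"],cv2.COLOR_RGB2HSV)
def px(m): v,u=np.nonzero(m);return np.c_[u,v]
roi=np.zeros((400,640),bool)
roi[170:235,200:255]=1
m=big(roi&(hsv[...,1]>150)&(hsv[...,0]<9)); print("batt",m.sum(),rect(onplane(px(m),.008,C)),np.median(X[m][:,2]))
roi[:]=0;roi[165:245,305:375]=1
print("grey vals",z["p"][209,357],z["p"][250,340],z["p"][185,345], "bench z",np.median(X[roi][:,2]))
m=big(roi&(p.sum(2)<270)); print("lip",m.sum(),rect(onplane(px(m),.017,C)),np.median(X[m][:,2]))
for n,(a,b,c,e) in dict(standA=(180,230,385,440),standB=(245,300,360,412),jar=(120,155,270,298),roll=(118,142,330,356),scraper=(262,285,265,340)).items():
    r=X[a:b,c:e].reshape(-1,3);r=r[(r[:,2]>.018)&(r[:,2]<.3)];print(n,r.min(0).round(3),r.max(0).round(3))
E
```

```text
batt 1056 ((553.6197509765625, 428.47308349609375), (112.67428588867188, 98.46246337890625), 0.9391943216323853) 0.009834350327008745
grey vals [50 49 51] [125 122 116] [76 73 71] bench z 0.00243296631790213
lip 904 ((552.513671875, 93.80327606201172), (150.8912353515625, 174.0688934326172), 82.13508605957031) 0.015943704169195216
standA [ 0.499 -0.154  0.018] [ 0.587 -0.066  0.164]
standB [ 0.307 -0.09   0.018] [0.405 0.006 0.141]
jar [0.718 0.236 0.018] [0.779 0.299 0.069]
roll [0.755 0.057 0.018] [0.816 0.117 0.034]
scraper [0.331 0.104 0.018] [0.361 0.285 0.028]
```

Call:
arm_command --targets '[0, 0, -0.68, 1, 0, -0.2, 85, 0, 0, -0.68, 1, 0, -0.2, 85, 0, 0, -0.68, 1, 0, -0.2, 85, 0, 0, -0.68, 1, 0, -0.2, 85, 0, 0, -0.68, 1, 0, -0.2, 85, 0, 0, -0.68, 1, 0, -0.2, 85, 0, 0, -0.68, 1, 0, -0.2, 85, 0, 0, -0.68, 1, 0, -0.2, 85, 0, 0, -0.68, 1, 0, -0.2, 85, 0, 0, -0.68, 1, 0, -0.2, 85]'

```text
t: 1.35
position: [0.4992, -0.4704, 0.3109]
tool_rot: [-0.0, 0.917, 0.399, -0.0]
wrist_force: [1.5, -0.6, 0.8]
opening: 0.0857
grip_force: 0.0
```

Call:
arm_command --targets '[0, 0, -0.68, 1, 0, 0, 85, 0, 0, -0.68, 1, 0, 0, 85, 0, 0, -0.68, 1, 0, 0, 85, 0, 0, -0.68, 1, 0, 0, 85, 0, 0, -0.68, 1, 0, 0, 85, 0, 0, -0.68, 1, 0, 0, 85, 0, 0, -0.68, 1, 0, 0, 85, 0, 0, -0.68, 1, 0, 0, 85, 0, 0, -0.68, 1, 0, 0, 85, 0, 0, -0.68, 1, 0, 0, 85]'

```text
t: 2.6
position: [0.6821, -0.1214, 0.3106]
tool_rot: [-0.0, 0.76, 0.65, -0.0]
wrist_force: [0.3, 1.2, -0.3]
opening: 0.085
grip_force: 0.0
```

Call:
arm_command --targets '[0, 0, -0.9, 1, -0.3, 0, 85, 0, 0, -0.9, 1, -0.3, 0, 85, 0, 0, 0, 1, -0.3, 0, 85, 0, 0, 0, 1, -0.3, 0, 85, 0, 0, 0, 1, -0.3, 0, 85, 0, 0, 0, 1, -0.3, 0, 85, 0, 0, 0, 1, -0.3, 0, 85, 0, 0, 0, 1, -0.3, 0, 85, 0, 0, 0, 1, -0.3, 0, 85, 0, 0, 0, 1, -0.3, 0, 85]'

```text
t: 3.85
position: [0.5703, 0.2814, 0.3116]
tool_rot: [0.0, 0.707, 0.708, -0.0]
wrist_force: [0.3, -0.5, -0.2]
opening: 0.0852
grip_force: 0.0
```

Call:
arm_command --targets '[0, 0, 0, 0.7, 0, 0, 85, 0, 0, 0, 0, 0, 0, 85, 0, 0, 0, 0, 0, 0, 85]'

```text
t: 4.22
position: [0.5718, 0.307, 0.3112]
tool_rot: [0.001, 0.707, 0.707, -0.0]
wrist_force: [-0.8, -0.3, 0.9]
opening: 0.0846
grip_force: 0.0
```

```bash
python3 - <<'E'
from h import *; from plant import *
s=sense();p,d=read_camera("wrist");cv2.imwrite("pics/w1.png",p[:,:,::-1]);np.savez("w1.npz",p=p,d=d,position=s["position"],tool_rot=s["tool_rot"])
print(s["t"],s["position"],s["tool_rot"])
E
```

```text
4.225 [0.57179861 0.30699499 0.31123163] [ 5.85428323e-04  7.07422315e-01  7.06790722e-01 -4.48507773e-04]
```

View pics/w1.png

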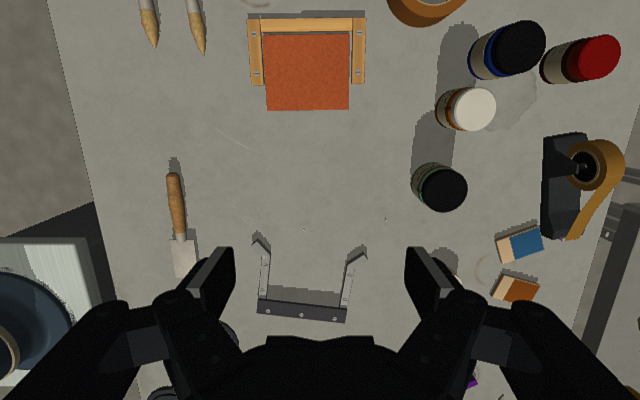

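The wrist view shows the batt at about (308,71), with its free edge at row 110. The cradle lies just ahead of the gripper body: its lip runs from (258,307) to (346,314) and the flare tips are near (255,240) and (365,255). The way between them is clear.

```bash
python3 - <<'E'
from h import *; from plant import calibration
z=np.load("w1.npz");p=z["p"];C=cam(calibration("wrist"),z);hsv=cv2.cvtColor(p,cv2.COLOR_RGB2HSV)
def px(m): v,u=np.nonzero(m);return np.c_[u,v]
def box(u0,u1,v0,v1):
    r=np.zeros((400,640),bool);r[v0:v1,u0:u1]=1;return r
m=big(box(250,365,25,120)&(hsv[...,1]>150)&(hsv[...,0]<9))
P=onplane(px(m),.008,C);r=rect(P);print("batt",m.sum(),r,cv2.boxPoints(r).round(1).tolist())
m=big(box(250,355,292,330)&(p.sum(2)<230));P=onplane(px(m),.017,C);r=rect(P);print("lip",m.sum(),r,cv2.boxPoints(r).round(1).tolist())
# rails: row profiles
g=p.sum(2)/3
for v in (275,285): print(v,g[v,250:360].astype(int).tolist())
E
python3 -c "
import cv2;a=cv2.imread('pics/w1.png')[225:335,235:385];cv2.imwrite('pics/w1c.png',cv2.resize(a,None,fx=5,fy=5,interpolation=0))"
```

```text
batt 4 ((571.565185546875, 478.442626953125), (2.0345092707430013e-05, 4.104859828948975), 89.95356750488281) [[569.5, 478.3999938964844], [573.5999755859375, 478.3999938964844], [573.5999755859375, 478.3999938964844], [569.5, 478.3999938964844]]
lip 1381 ((539.2101440429688, 43.93033218383789), (62.72321319580078, 158.59832763671875), 89.97321319580078) [[459.8999938964844, 12.600000381469727], [618.5, 12.5], [618.5, 75.30000305175781], [459.8999938964844, 75.30000305175781]]
275 [131, 132, 132, 133, 133, 131, 134, 132, 137, 136, 99, 132, 134, 132, 135, 137, 136, 127, 64, 127, 137, 135, 133, 137, 134, 133, 135, 133, 134, 135, 133, 134, 133, 135, 133, 132, 133, 133, 133, 134, 135, 134, 130, 130, 129, 129, 131, 128, 128, 133, 132, 134, 132, 136, 135, 132, 135, 133, 136, 133, 134, 134, 136, 136, 136, 133, 132, 135, 135, 137, 138, 136, 136, 137, 132, 133, 134, 135, 137, 134, 134, 134, 135, 136, 134, 136, 135, 135, 135, 134, 135, 134, 137, 90, 52, 64, 142, 114, 95, 117, 117, 106, 129, 108, 132, 135, 132, 133, 135, 133]
285 [131, 129, 129, 132, 131, 132, 132, 134, 134, 85, 136, 132, 131, 136, 141, 137, 136, 62, 82, 86, 96, 99, 93, 98, 96, 96, 96, 95, 96, 97, 96, 98, 102, 134, 134, 137, 135, 134, 137, 134, 132, 132, 132, 133, 132, 132, 132, 131, 132, 132, 132, 132, 133, 134, 135, 136, 135, 134, 137, 135, 135, 134, 133, 136, 135, 135, 134, 133, 134, 137, 133, 132, 134, 133, 133, 136, 137, 131, 135, 136, 134, 135, 135, 134, 136, 135, 134, 135, 135, 136, 139, 138, 63, 49, 142, 143, 137, 138, 143, 141, 138, 112, 135, 134, 133, 135, 133, 134, 136, 134]
```

View pics/w1c.png

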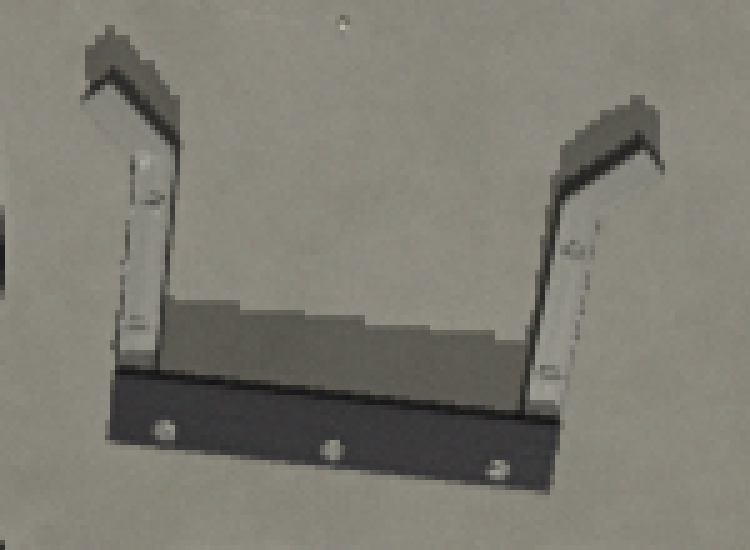

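The crop shows the lip's top edge running from (118,378) to (560,425) in crop pixels. The inner top edges of the rails are near x=160 and x=530..565, and the cradle is turned by about 6 degrees.

```bash
python3 - <<'E'
from h import *; from plant import calibration
z=np.load("w1.npz");p=z["p"];C=cam(calibration("wrist"),z);hsv=cv2.cvtColor(p,cv2.COLOR_RGB2HSV)
print("hsv batt",hsv[71,308],"rail",hsv[50,256])
roi=np.zeros((400,640),bool);roi[25:120,250:365]=1
h0=int(hsv[71,308,0]);m=big(roi&(hsv[...,1]>130)&(abs(hsv[...,0].astype(int)-h0)<4))
v,u=np.nonzero(m);P=onplane(np.c_[u,v],.008,C);r=rect(P);print("batt",m.sum(),r,cv2.boxPoints(r).round(1).tolist())
q=lambda a:np.array(a)/5+[235,225]-.5
L=onplane(q([(118,378),(560,425),(548,492),(107,438)]),.017,C)[:,:2]*1000;print("lip corners",L.round(1).tolist())
R=onplane(q([(160,350),(166,180),(530,405),(562,205)]),.012,C)[:,:2]*1000;print("rail inner",R.round(1).tolist())
xa=np.arctan2(*(L[1]-L[0])[::-1]);xb=np.arctan2(*(L[2]-L[3])[::-1]);print("yaw lip",xa,xb,"rails",[np.arctan2(-(b-a)[0],(b-a)[1]) for a,b in((R[0],R[1]),(R[2],R[3]))])
t=(xa+xb)/2;ex=np.array([np.cos(t),np.sin(t)]);ey=np.array([-ex[1],ex[0]])
c=L.mean(0);print("home",c+51*ey,"sizes",(L-c)@ex,(L-c)@ey);print("rails in cradle x",(R-c)@ex)
X=cloud(z["d"],C);print("batt z",np.median(X[m][:,2]))
E
```

```text
hsv batt [  9 189 151] rail [ 17 145 158]
batt 6363 ((553.103271484375, 428.9651794433594), (119.18413543701172, 99.1902084350586), 0.8578017354011536) [[492.79998779296875, 477.70001220703125], [494.29998779296875, 378.5], [613.4000244140625, 380.29998779296875], [611.9000244140625, 479.3999938964844]]
lip corners [[463.4, 58.8], [619.2, 39.2], [615.6, 10.6], [457.9, 33.8]]
rail inner [[477.7, 66.7], [483.3, 133.9], [608.8, 43.8], [618.1, 124.2]]
yaw lip -0.1252515287046973 -0.14613923899204087 rails [np.float64(-0.08365173392714244), np.float64(-0.11509537130388361)]
home [545.93850552  86.13184993] sizes [-78.08366157  78.93815743  79.26153455 -80.11603041] [ 12.77620848  14.41618124 -14.42848322 -12.7639065 ]
rails in cradle x [-64.97465478 -68.48114266  68.01317403  66.34431143]
batt z 0.007934337548669512
```

Call:
arm_command --targets '[0, 0, -0.18, 0.66, -0.1, 0.7, 60, 0, 0, 0, 0.66, -0.1, 0.7, 60, 0, 0, 0, 0.66, -0.09, 0.7, 60, 0, 0, 0, 0.66, -0.09, 0.7, 60, 0, 0, 0, 0.66, -0.09, 0.7, 60, 0, 0, 0, 0, 0, 0.7, 60, 0, 0, 0, 0, 0, 0.7, 60, 0, 0, 0, 0, 0, 0.7, 60, 0, 0, 0, 0, 0, 0.5, 60, 0, 0, 0, 0, 0, 0, 60]'

```text
t: 5.52
position: [0.5517, 0.4378, 0.0656]
tool_rot: [0.0, 0.702, 0.712, -0.002]
wrist_force: [-0.4, -0.2, 0.2]
opening: 0.0598
grip_force: 0.0
```

Call:
arm_command --targets '[0, 0, 0, 0, 0, 0.3, 60, 0, 0, 0, 0, 0, 0.3, 60, 0, 0, 0, 0, 0, 0, 60, 0, 0, 0, 0, 0, 0, 60]'

```text
t: 6.02
position: [0.5519, 0.4398, 0.0436]
tool_rot: [0.0, 0.702, 0.712, 0.0]
wrist_force: [-0.7, 0.5, -0.1]
opening: 0.0603
grip_force: 0.0
```

Call:
arm_command --targets '[0, 0, 0, 0, 0, 0.25, 60, 0, 0, 0, 0, 0, 0.25, 60, 0, 0, 0, 0, 0, 0.15, 60, 0, 0, 0, 0, 0, 0.05, 60, 0, 0, 0, 0, 0, 0, 60, 0, 0, 0, 0, 0, 0, 60]'

```text
t: 6.78
position: [0.552, 0.4398, 0.0156]
tool_rot: [0.0, 0.702, 0.712, 0.0]
wrist_force: [-0.2, 0.0, 0.5]
opening: 0.0601
grip_force: 0.0
```

Call:
arm_command --targets '[0, 0, 0, 0, 0, 0.05, 60, 0, 0, 0, 0, 0, 0.05, 60, 0, 0, 0, 0, 0, 0, 60, 0, 0, 0, 0, 0, 0, 60]'

```text
t: 7.28
position: [0.5518, 0.4395, 0.0112]
tool_rot: [0.0, 0.702, 0.712, -0.0]
wrist_force: [-0.6, 0.1, 0.2]
opening: 0.0601
grip_force: 0.0
```

Call:
arm_command --targets '[0, 0, 0, 0, 0, 0.05, 60, 0, 0, 0, 0, 0, 0, 60, 0, 0, 0, 0, 0, 0.05, 60, 0, 0, 0, 0, 0, 0, 60, 0, 0, 0, 0, 0, 0, 60]'

```text
t: 7.9
position: [0.5518, 0.4396, 0.0072]
tool_rot: [0.0, 0.702, 0.712, -0.0]
wrist_force: [-0.7, -0.1, 0.7]
opening: 0.06
grip_force: 0.0
```

Call:
arm_command --targets '[0, 0, 0, 0, 0, 0.05, 60, 0, 0, 0, 0, 0, 0, 60, 0, 0, 0, 0, 0, 0, 60]'

```text
t: 8.28
position: [0.5518, 0.4395, 0.0053]
tool_rot: [0.0, 0.702, 0.712, -0.0]
wrist_force: [1.2, 0.6, -0.5]
opening: 0.0601
grip_force: 0.0
```

Call:
arm_command --targets '[0, 0, 0, 0, 0, 0.03, 60, 0, 0, 0, 0, 0, 0, 60, 0, 0, 0, 0, 0, 0, 60]'

```text
t: 8.65
position: [0.5518, 0.4396, 0.0041]
tool_rot: [0.0, 0.702, 0.712, -0.0]
wrist_force: [0.4, -0.0, 0.2]
opening: 0.06
grip_force: 0.0
```

Call:
arm_command --targets '[0, 0, 0, 0, 0, 0.03, 60, 0, 0, 0, 0, 0, 0, 60, 0, 0, 0, 0, 0, 0, 60]'

```text
t: 9.02
position: [0.5519, 0.4397, 0.0031]
tool_rot: [0.0, 0.702, 0.712, 0.0]
wrist_force: [-0.1, -0.3, 1.4]
opening: 0.0601
grip_force: 0.9
```

Contact is just beginning, so I'll press further in small steps.

Call:
arm_command --targets '[0, 0, 0, 0, 0, 0.03, 60, 0, 0, 0, 0, 0, 0, 60, 0, 0, 0, 0, 0, 0, 60]'

```text
t: 9.4
position: [0.552, 0.4397, 0.0031]
tool_rot: [0.0, 0.702, 0.712, 0.0]
wrist_force: [-1.2, -2.9, 7.8]
opening: 0.06
grip_force: 4.0
```

Call:
arm_command --targets '[0, 0, 0, 0, 0, 0.02, 60, 0, 0, 0, 0, 0, 0, 60, 0, 0, 0, 0, 0, 0, 60]'

```text
t: 9.78
position: [0.5519, 0.4397, 0.003]
tool_rot: [0.0, 0.702, 0.712, 0.0]
wrist_force: [-2.4, -3.0, 12.1]
opening: 0.0598
grip_force: 5.9
```

Call:
arm_command --targets '[0, 0, 0, 0, 0, 0.04, 60, 0, 0, 0, 0, 0, 0, 60, 0, 0, 0, 0, 0, 0, 60]'

```text
t: 10.15
position: [0.552, 0.4397, 0.003]
tool_rot: [0.001, 0.702, 0.712, 0.0]
wrist_force: [-4.8, -5.6, 19.3]
opening: 0.0602
grip_force: 9.8
```

Call:
arm_command --targets '[0, 0, 0, -0.1, 0, 0, 60, 0, 0, 0, -0.15, 0, 0, 60, 0, 0, 0, -0.15, 0, 0, 60, 0, 0, 0, -0.1, 0, 0, 60, 0, 0, 0, 0, 0, 0, 60]'

```text
t: 10.78
position: [0.5531, 0.4256, 0.0031]
tool_rot: [-0.002, 0.702, 0.712, 0.006]
wrist_force: [0.2, 5.4, 9.6]
opening: 0.0599
grip_force: 5.1
```

```bash
cat > batt.py <<'E'
from h import *; from plant import *
s=sense();p,d=read_camera("wrist");C=cam(calibration("wrist"),s);hsv=cv2.cvtColor(p,cv2.COLOR_RGB2HSV)
import sys
np.savez("last.npz",p=p,d=d,position=s["position"],tool_rot=s["tool_rot"])
cv2.imwrite(f"pics/{sys.argv[1]}.png",p[:,:,::-1])
m=big((hsv[...,1]>130)&(abs(hsv[...,0].astype(int)-9)<4))
v,u=np.nonzero(m);P=onplane(np.c_[u,v],.008,C);r=rect(P);print("wrist",m.sum(),r)
print(cv2.boxPoints(r).round(1).tolist())
p,_=read_camera("top");C=cam(calibration("top"));hsv=cv2.cvtColor(p,cv2.COLOR_RGB2HSV)
roi=np.zeros((400,640),bool);roi[170:235,200:370]=1
m=big(roi&(hsv[...,1]>150)&(hsv[...,0]<12));v,u=np.nonzero(m);r=rect(onplane(np.c_[u,v],.008,C));print("top",m.sum(),r,cv2.boxPoints(r).round(1).tolist())
s=sense();print(s["t"],s["position"],s["wrist_force"],s["ft_torque"])
E
python3 batt.py w2
```

```text
wrist 31673 ((554.4285278320312, 423.1824951171875), (119.03630828857422, 100.7072525024414), 4.946069717407227)
[[490.79998779296875, 468.20001220703125], [499.5, 367.8999938964844], [618.0999755859375, 378.1000061035156], [609.4000244140625, 478.5]]
top 8 ((614.6322021484375, 384.1098327636719), (12.959606170654297, 5.954067707061768), 72.42864990234375) [[609.7999877929688, 378.79998779296875], [615.5, 377.0], [619.4000244140625, 389.3999938964844], [613.7999877929688, 391.20001220703125]]
10.875 [0.55308952 0.42559382 0.00312701] [-0.49723624  5.25675124 10.12160696] [ 1.14680291  0.34127267 -0.16086262]
```

View pics/w2.png

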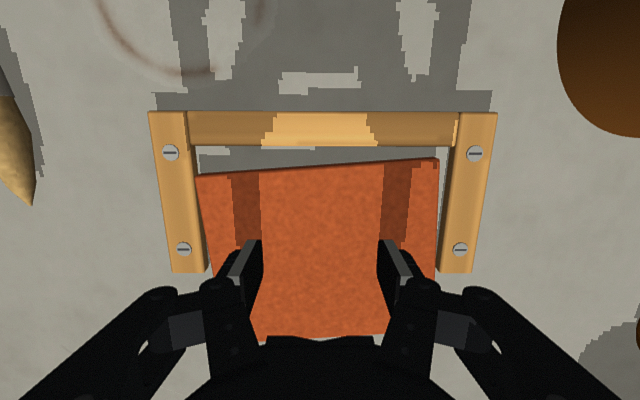

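The batt followed only partly and turned by about 0.08 rad: its rear edge slopes from (197,175) to (438,158). The press had dropped to 10 N. I'll press harder and turn it back.

Call:
arm_command --targets '[0, 0, 0, 0, 0, 0.06, 60, 0, 0, 0, 0, 0, 0, 60, 0, 0, 0, 0, 0, 0, 60]'

```text
t: 11.25
position: [0.5531, 0.4256, 0.003]
tool_rot: [-0.002, 0.702, 0.712, 0.005]
wrist_force: [-2.6, 1.8, 23.3]
opening: 0.06
grip_force: 11.2
```

Call:
arm_command --targets '[0, 0, 0.3, 0, 0, 0, 60, 0, 0, 0.3, 0, 0, 0, 60, 0, 0, 0.35, 0, 0, 0, 60, 0, 0, 0, 0, 0, 0, 60, 0, 0, 0, 0, 0, 0, 60]'

```text
t: 11.88
position: [0.5533, 0.4231, 0.0029]
tool_rot: [-0.0, 0.731, 0.683, 0.003]
wrist_force: [-3.2, -2.9, 26.0]
opening: 0.06
grip_force: 12.9
```

```bash
python3 batt.py w3
```

```text
wrist 32575 ((554.357421875, 423.3889465332031), (118.85396575927734, 100.09870910644531), 4.957385063171387)
[[490.79998779296875, 468.1000061035156], [499.5, 368.3999938964844], [617.9000244140625, 378.70001220703125], [609.2000122070312, 478.3999938964844]]
top 13 ((613.805419921875, 384.8351745605469), (17.0013484954834, 8.376384735107422), 64.41326141357422) [[606.4000244140625, 379.0], [613.9000244140625, 375.3999938964844], [621.2999877929688, 390.70001220703125], [613.7000122070312, 394.29998779296875]]
11.975 [0.55326639 0.42315848 0.00293362] [-3.62180245 -2.73122236 26.00343757] [-0.57103597  1.57505845  0.13759658]
```

The wrist moment shows that only the left finger bears (force centre about 33 mm to -x), which is why the batt turned. I'll tilt about the tool's x to share the load.

Call:
arm_command --targets '[0.2, 0, 0, 0, 0, 0, 60, 0, 0, 0, 0, 0, 0, 60, 0, 0, 0, 0, 0, 0, 60]'

```text
t: 12.35
position: [0.5533, 0.4232, 0.0032]
tool_rot: [-0.006, 0.731, 0.683, -0.002]
wrist_force: [-6.5, -3.3, 25.9]
opening: 0.0601
grip_force: 13.2
```

```bash
cat > ft.py <<'E'
from plant import *; import numpy as np
s=sense();F=s["wrist_force"];M=s["ft_torque"];print(s["t"],s["position"].round(4),s["tool_rot"].round(4),F.round(1),M.round(2),s["q"].round(2))
for h in(0,.15,.2): print(h,"rx,ry mm",(1000*(-h*F[0]-M[1])/F[2]).round(1),(1000*(M[0]-h*F[1])/F[2]).round(1))
E
python3 ft.py
```

```text
12.35 [0.5533 0.4232 0.0032] [-0.0065  0.7305  0.6828 -0.0022] [-6.5 -3.3 25.9] [-0.76  0.55 -0.09] [-0.38  0.8  -0.5   1.61  0.46  0.85 -1.13]
0 rx,ry mm -21.1 -29.3
0.15 rx,ry mm 16.6 -10.5
0.2 rx,ry mm 29.2 -4.2
```

Call:
arm_command --targets '[-0.1, 0, 0, 0, 0, 0, 60, 0, 0, 0, 0, 0, 0, 60, 0, 0, 0, 0, 0, 0, 60]'

```text
t: 12.72
position: [0.5533, 0.4232, 0.0029]
tool_rot: [-0.003, 0.731, 0.683, 0.001]
wrist_force: [-6.6, -2.9, 25.2]
opening: 0.0597
grip_force: 12.5
```

```bash
python3 ft.py
```

```text
12.725 [0.5533 0.4232 0.0029] [-0.0033  0.7305  0.6829  0.0008] [-6.6 -2.9 25.2] [-0.66  0.53 -0.11] [-0.39  0.8  -0.5   1.62  0.47  0.84 -1.14]
0 rx,ry mm -20.8 -26.3
0.15 rx,ry mm 18.5 -9.2
0.2 rx,ry mm 31.7 -3.4
```

Call:
arm_command --targets '[-0.05, 0, 0, 0, 0, 0, 60, 0, 0, 0, 0, 0, 0, 60, 0, 0, 0, 0, 0, 0, 60]'

```text
t: 13.1
position: [0.5533, 0.4232, 0.0029]
tool_rot: [-0.002, 0.731, 0.683, 0.002]
wrist_force: [-5.5, -2.1, 25.5]
opening: 0.0598
grip_force: 12.6
```

```bash
sed -i 's/(0,.15,.2)/(.16,)/' ft.py; python3 ft.py
```

```text
13.1 [0.5533 0.4232 0.0029] [-0.0019  0.7307  0.6827  0.0021] [-5.5 -2.1 25.5] [-0.55  1.05 -0.04] [-0.39  0.8  -0.49  1.62  0.47  0.84 -1.14]
0.16 rx,ry mm -6.9 -8.1
```

Call:
arm_command --targets '[0, 0, 0.25, 0, 0, 0, 60, 0, 0, 0.25, 0, 0, 0, 60, 0, 0, 0.25, 0, 0, 0, 60, 0, 0, 0.25, 0, 0, 0, 60, 0, 0, 0, 0, 0, 0, 60, 0, 0, 0, 0, 0, 0, 60]'

```text
t: 13.85
position: [0.5542, 0.4234, 0.0029]
tool_rot: [-0.002, 0.759, 0.651, 0.003]
wrist_force: [-1.7, -2.9, 24.1]
opening: 0.0596
grip_force: 12.0
```

```bash
python3 batt.py w4; python3 ft.py
```

```text
wrist 32709 ((555.4920654296875, 423.873779296875), (118.79898071289062, 100.02782440185547), 0.9186108112335205)
[[495.29998779296875, 472.8999938964844], [496.8999938964844, 372.8999938964844], [615.7000122070312, 374.79998779296875], [614.0999755859375, 474.79998779296875]]
top 16 ((610.6566162109375, 386.3448181152344), (6.345035076141357, 22.08152961730957), 0.9371334314346313) [[607.2999877929688, 397.29998779296875], [607.7000122070312, 375.29998779296875], [614.0, 375.3999938964844], [613.5999755859375, 397.3999938964844]]
13.95 [0.55417152 0.4234211  0.00294903] [-3.09065211 -2.42169219 23.98611901] [-0.34213308  0.82806888  0.40753312]
13.95 [0.5542 0.4234 0.0029] [-0.0017  0.7593  0.6507  0.0029] [-3.1 -2.4 24. ] [-0.34  0.83  0.41] [-0.4   0.79 -0.47  1.62  0.45  0.83 -1.21]
0.16 rx,ry mm -13.9 1.9
```

Call:
arm_command --targets '[0.02, 0, 0, -0.1, 0.012, 0, 60, 0, 0, 0, -0.1, 0.012, 0, 60, 0, 0, 0, -0.1, 0.012, 0, 60, 0, 0, 0, -0.1, 0.012, 0, 60, 0, 0, 0, -0.1, 0.012, 0, 60, 0, 0, 0, 0, 0, 0, 60, 0, 0, 0, 0, 0, 0, 60]'

```text
t: 14.82
position: [0.5537, 0.4087, 0.003]
tool_rot: [-0.005, 0.759, 0.651, 0.007]
wrist_force: [0.2, 7.3, 16.0]
opening: 0.0603
grip_force: 8.1
```

```bash
python3 batt.py w5; python3 ft.py
```

```text
wrist 32760 ((554.8401489257812, 409.0267028808594), (118.7320785522461, 100.46346282958984), 0.8831081986427307)
[[494.70001220703125, 458.29998779296875], [496.29998779296875, 357.8999938964844], [615.0, 359.70001220703125], [613.4000244140625, 460.20001220703125]]
top 9 ((612.5742797851562, 366.1212158203125), (12.68094253540039, 5.585860252380371), 64.38005065917969) [[607.2999877929688, 361.6000061035156], [612.4000244140625, 359.20001220703125], [617.7999877929688, 370.6000061035156], [612.7999877929688, 373.0]]
14.925 [0.55367063 0.40878276 0.00298744] [ 0.53915838  7.70011606 16.52188326] [1.72792563 0.01888928 0.03756037]
14.925 [0.5537 0.4088 0.003 ] [-0.0055  0.759   0.651   0.0067] [ 0.5  7.7 16.5] [1.73 0.02 0.04] [-0.37  0.78 -0.48  1.65  0.45  0.81 -1.2 ]
0.16 rx,ry mm -6.4 30.0
```

Call:
arm_command --targets '[0, 0, 0, 0, 0, 0.04, 60, 0, 0, 0, -0.148, 0.022, 0, 60, 0, 0, 0, -0.148, 0.022, 0, 60, 0, 0, 0, -0.148, 0.022, 0, 60, 0, 0, 0, -0.148, 0.022, 0, 60, 0, 0, 0, -0.148, 0.022, 0, 60, 0, 0, 0, 0, 0, 0, 60]'

```text
t: 15.8
position: [0.5542, 0.381, 0.0029]
tool_rot: [-0.006, 0.759, 0.651, 0.009]
wrist_force: [-0.6, 9.1, 22.1]
opening: 0.0603
grip_force: 11.0
```

```bash
python3 batt.py w6; python3 ft.py
```

```text
wrist 33152 ((555.1923828125, 382.48590087890625), (118.89486694335938, 99.9306640625), 2.036452531814575)
[[494.0, 430.29998779296875], [497.6000061035156, 330.3999938964844], [616.4000244140625, 334.70001220703125], [612.7999877929688, 434.5]]
top 13 ((517.4456176757812, 427.9681701660156), (8.929328918457031, 12.903629302978516), 47.216426849365234) [[509.70001220703125, 429.1000061035156], [519.0999755859375, 420.29998779296875], [525.2000122070312, 426.8999938964844], [515.7000122070312, 435.6000061035156]]
15.9 [0.55413498 0.3810678  0.00292215] [-0.68707056  9.85930465 22.45288392] [ 2.14160073  0.49446303 -0.07853586]
15.9 [0.5541 0.3811 0.0029] [-0.0061  0.759   0.651   0.0086] [-0.7  9.9 22.5] [ 2.14  0.49 -0.08] [-0.33  0.76 -0.48  1.7   0.45  0.78 -1.17]
0.16 rx,ry mm -17.1 25.1
```

Call:
arm_command --targets '[0.04, 0, 0.1, -0.148, 0.022, 0, 60, 0, 0, 0.1, -0.148, 0.022, 0, 60, 0, 0, 0.1, -0.148, 0.022, 0, 60, 0, 0, 0, -0.148, 0.022, 0, 60, 0, 0, 0, 0, 0, 0, 60]'

```text
t: 16.52
position: [0.5544, 0.3574, 0.0029]
tool_rot: [-0.007, 0.767, 0.641, 0.008]
wrist_force: [-0.8, 9.4, 21.8]
opening: 0.0602
grip_force: 11.0
```

```bash
python3 batt.py w7; python3 ft.py
```

```text
wrist 33182 ((555.6156005859375, 358.8529968261719), (118.59851837158203, 99.94441223144531), 0.7187914252281189)
[[495.70001220703125, 408.1000061035156], [496.8999938964844, 308.1000061035156], [615.5, 309.6000061035156], [614.2999877929688, 409.6000061035156]]
top 29 ((514.869140625, 400.0107421875), (34.404212951660156, 9.265161514282227), 3.070937395095825) [[497.3999938964844, 403.70001220703125], [497.8999938964844, 394.5], [532.2999877929688, 396.29998779296875], [531.7999877929688, 405.6000061035156]]
16.625 [0.55439376 0.35738555 0.00291805] [ 0.53243864 11.41819969 22.27189638] [2.19004821 0.0503092  0.06343312]
16.625 [0.5544 0.3574 0.0029] [-0.007   0.7671  0.6414  0.0081] [ 0.5 11.4 22.3] [2.19 0.05 0.06] [-0.3   0.74 -0.48  1.73  0.45  0.76 -1.17]
0.16 rx,ry mm -6.1 16.3
```

Call:
arm_command --targets '[0, 0, 0.1, -0.17, 0.042, 0, 60, 0, 0, 0.1, -0.17, 0.042, 0, 60, 0, 0, 0.1, -0.17, 0.044, 0, 60, 0, 0, 0.1, -0.17, 0.044, 0, 60, 0, 0, 0.1, -0.17, 0.046, 0, 60, 0, 0, 0.1, -0.17, 0.046, 0, 60, 0, 0, 0.1, -0.17, 0.048, 0, 60, 0, 0, 0.1, -0.17, 0.048, 0, 60, 0, 0, 0, 0, 0, 0, 60]'

```text
t: 17.75
position: [0.5577, 0.3017, 0.0029]
tool_rot: [-0.007, 0.789, 0.614, 0.009]
wrist_force: [-1.7, 10.9, 24.0]
opening: 0.0597
grip_force: 12.3
```

```bash
python3 batt.py w8; python3 ft.py
```

```text
wrist 33200 ((559.0057983398438, 303.149169921875), (99.89098358154297, 118.62129974365234), 86.66777038574219)
[[496.8999938964844, 256.70001220703125], [615.2999877929688, 249.8000030517578], [621.0999755859375, 349.6000061035156], [502.70001220703125, 356.5]]
top 50 ((523.1278686523438, 345.5739440917969), (16.065093994140625, 37.73738479614258), 86.3581771850586) [[503.79998779296875, 338.79998779296875], [541.4000244140625, 336.3999938964844], [542.5, 352.3999938964844], [504.79998779296875, 354.79998779296875]]
17.85 [0.55772426 0.30173459 0.00290827] [-0.49424043 10.27274878 24.73109737] [ 2.42963615e+00  2.01366845e-01 -3.35829406e-05]
17.85 [0.5577 0.3017 0.0029] [-0.0067  0.7889  0.6145  0.0085] [-0.5 10.3 24.7] [ 2.43  0.2  -0.  ] [-0.23  0.71 -0.46  1.79  0.43  0.72 -1.16]
0.16 rx,ry mm -4.9 31.8
```

Call:
arm_command --targets '[0, 0, 0.08, -0.19, 0.058, 0, 60, 0, 0, 0.08, -0.19, 0.06, 0, 60, 0, 0, 0.08, -0.19, 0.06, 0, 60, 0, 0, 0.08, -0.19, 0.062, 0, 60, 0, 0, 0.08, -0.19, 0.062, 0, 60, 0, 0, 0.08, -0.19, 0.064, 0, 60, 0, 0, 0.08, -0.19, 0.066, 0, 60, 0, 0, 0.08, -0.19, 0.068, 0, 60, 0, 0, 0.08, -0.19, 0.068, 0, 60, 0, 0, 0, 0, 0, 0, 60]'

```text
t: 19.1
position: [0.562, 0.2299, 0.0029]
tool_rot: [-0.006, 0.808, 0.59, 0.009]
wrist_force: [-1.1, 12.0, 27.8]
opening: 0.06
grip_force: 14.1
```

```bash
python3 batt.py w9; python3 ft.py; python3 - <<'E'
import cv2
cv2.imwrite('pics/w9v.png',cv2.imread('pics/w9.png'))
from plant import *
p,d=read_camera("scene");cv2.imwrite('pics/s9.png',cv2.resize(p[140:300,220:460,::-1],None,fx=3,fy=3))
E
```

```text
wrist 33227 ((563.416259765625, 231.21774291992188), (100.05558013916016, 118.60965728759766), 83.03167724609375)
[[498.5, 188.8000030517578], [616.2000122070312, 174.39999389648438], [628.4000244140625, 273.70001220703125], [510.6000061035156, 288.1000061035156]]
top 82 ((531.6558837890625, 272.3192443847656), (22.886550903320312, 41.58518981933594), 82.7275619506836) [[509.6000061035156, 263.6000061035156], [550.7999877929688, 258.29998779296875], [553.7000122070312, 281.0], [512.5, 286.29998779296875]]
19.2 [0.56202373 0.2299217  0.00286484] [-0.42747501 11.65964431 28.32032095] [ 2.7310657   0.40729385 -0.02254845]
19.2 [0.562  0.2299 0.0029] [-0.006   0.8076  0.5896  0.0089] [-0.4 11.7 28.3] [ 2.73  0.41 -0.02] [-0.12  0.68 -0.45  1.86  0.42  0.68 -1.12]
0.16 rx,ry mm -12.0 30.6
```

View pics/s9.png

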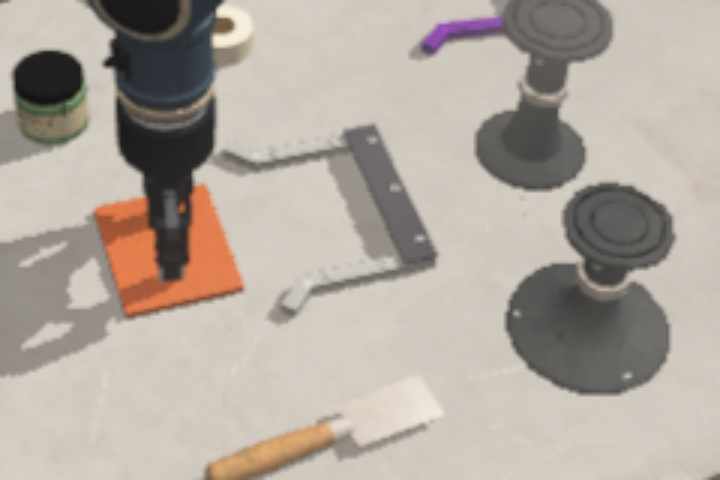

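The scene view shows the batt squarely before the cradle mouth and in line with it. The bystanders are untouched.

Call:
arm_command --targets '[0.02, 0, 0, 0, 0, -0.03, 60, 0, 0, 0, -0.172, 0.032, 0, 60, 0, 0, 0, -0.172, 0.032, 0, 60, 0, 0, 0, -0.172, 0.032, 0, 60, 0, 0, 0, -0.172, 0.032, 0, 60, 0, 0, 0, -0.172, 0.032, 0, 60, 0, 0, 0, -0.172, 0.032, 0, 60, 0, 0, 0, -0.172, 0.032, 0, 60, 0, 0, 0, -0.172, 0.032, 0, 60, 0, 0, 0, 0, 0, 0, 60]'

```text
t: 20.5
position: [0.5558, 0.1723, 0.0029]
tool_rot: [-0.005, 0.808, 0.589, 0.008]
wrist_force: [1.3, 11.6, 24.8]
opening: 0.0596
grip_force: 12.5
```

```bash
python3 batt.py w10; python3 ft.py
```

```text
wrist 33229 ((557.1932983398438, 173.63330078125), (100.11207580566406, 118.65257263183594), 82.91734313964844)
[[492.1000061035156, 131.3000030517578], [609.9000244140625, 116.5999984741211], [622.2000122070312, 216.0], [504.5, 230.60000610351562]]
top 113 ((529.5888061523438, 212.17929077148438), (26.865638732910156, 51.515663146972656), 82.3039779663086) [[502.29998779296875, 202.3000030517578], [553.2999877929688, 195.39999389648438], [556.9000244140625, 222.0], [505.8999938964844, 228.89999389648438]]
20.6 [0.55573006 0.17229122 0.00287599] [ 1.27183641 10.81051596 24.64768307] [ 2.39968289 -0.12359794  0.07118818]
20.6 [0.5557 0.1723 0.0029] [-0.0051  0.8077  0.5895  0.0076] [ 1.3 10.8 24.6] [ 2.4  -0.12  0.07] [-0.03  0.65 -0.45  1.92  0.43  0.65 -1.05]
0.16 rx,ry mm -3.2 27.2
```

Call:
arm_command --targets '[0, 0, 0, -0.172, 0.029, 0, 60, 0, 0, 0, -0.172, 0.029, 0, 60, 0, 0, 0, -0.172, 0.029, 0, 60, 0, 0, 0, -0.172, 0.029, 0, 60, 0, 0, 0, -0.172, 0.029, 0, 60, 0, 0, 0, -0.172, 0.029, 0, 60, 0, 0, 0, -0.172, 0.029, 0, 60, 0, 0, 0, -0.172, 0.029, 0, 60, 0, 0, 0, -0.172, 0.029, 0, 60, 0, 0, 0, 0, 0, 0, 60]'

```text
t: 21.85
position: [0.5475, 0.1099, 0.0029]
tool_rot: [-0.004, 0.808, 0.589, 0.008]
wrist_force: [1.2, 11.9, 28.7]
opening: 0.0599
grip_force: 14.1
```

```bash
python3 batt.py w11; python3 ft.py
```

```text
wrist 33528 ((549.093017578125, 111.81595611572266), (100.1816177368164, 118.58079528808594), 83.8984146118164)
[[484.79998779296875, 68.30000305175781], [602.7000122070312, 55.70000076293945], [613.4000244140625, 155.3000030517578], [495.5, 167.89999389648438]]
top 169 ((528.7062377929688, 147.5642852783203), (30.06096839904785, 68.6791763305664), 84.17078399658203) [[493.0, 136.10000610351562], [561.2999877929688, 129.10000610351562], [564.4000244140625, 159.0], [496.1000061035156, 166.0]]
21.95 [0.54750735 0.10993798 0.00285424] [ 1.64034577 12.02087856 28.27211241] [2.7023251  0.1135178  0.06422157]
21.95 [0.5475 0.1099 0.0029] [-0.0041  0.8077  0.5895  0.0077] [ 1.6 12.  28.3] [2.7  0.11 0.06] [ 0.08  0.63 -0.46  1.98  0.43  0.62 -0.96]
0.16 rx,ry mm -13.3 27.6
```

View pics/w11.png

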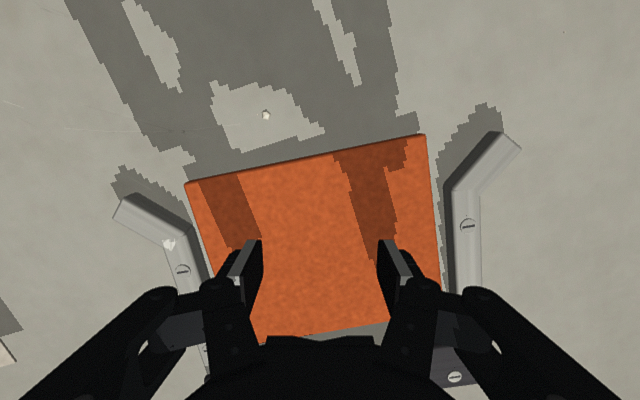

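The batt is between the rails, its rear edge running from (186,182) to (426,135), with gaps on both sides. About 26 mm remains.

Call:
arm_command --targets '[0.03, 0, 0.1, -0.1, 0.019, -0.03, 60, 0, 0, 0.05, -0.13, 0.025, 0, 60, 0, 0, 0, -0.13, 0.025, 0, 60, 0, 0, 0, -0.13, 0.025, 0, 60, 0, 0, 0, -0.1, 0.02, 0, 60, 0, 0, 0, 0, 0, 0, 60, 0, 0, 0, 0, 0, 0, 60]'

```text
t: 22.82
position: [0.5437, 0.0847, 0.0029]
tool_rot: [-0.005, 0.811, 0.584, 0.006]
wrist_force: [0.8, 10.7, 22.5]
opening: 0.0599
grip_force: 11.4
```

```bash
python3 batt.py w12; python3 ft.py
```

```text
wrist 32088 ((545.9376831054688, 91.00936126708984), (92.18756866455078, 118.60604858398438), 83.16342163085938)
[[481.6000061035156, 52.29999923706055], [599.2999877929688, 38.20000076293945], [610.2999877929688, 129.6999969482422], [492.5, 143.8000030517578]]
top 203 ((531.8218994140625, 121.00746154785156), (33.43875503540039, 81.45990753173828), 83.99085235595703) [[489.6000061035156, 108.5999984741211], [570.5999755859375, 100.0999984741211], [574.0999755859375, 133.39999389648438], [493.1000061035156, 141.89999389648438]]
22.925 [0.5437763  0.08470094 0.00289399] [ 1.37689417 10.61260332 23.01027279] [ 2.31010731 -0.51271443  0.02507553]
22.925 [0.5438 0.0847 0.0029] [-0.0047  0.8115  0.5843  0.0057] [ 1.4 10.6 23. ] [ 2.31 -0.51  0.03] [ 0.12  0.62 -0.46  1.99  0.43  0.62 -0.93]
0.16 rx,ry mm 12.7 26.6
```

Call:
arm_command --targets '[0, 0, 0, -0.06, 0.012, 0, 60, 0, 0, 0, -0.06, 0.012, 0, 60, 0, 0, 0, 0, 0, 0, 60, 0, 0, 0, 0, 0, 0, 60]'

```text
t: 23.42
position: [0.5436, 0.0821, 0.0029]
tool_rot: [-0.006, 0.811, 0.585, 0.007]
wrist_force: [3.0, 15.6, 19.9]
opening: 0.06
grip_force: 10.2
```

```bash
python3 batt.py w13; python3 ft.py
```

```text
wrist 32288 ((546.32763671875, 90.61640930175781), (90.52931213378906, 118.586669921875), 82.17405700683594)
[[481.3999938964844, 53.79999923706055], [598.9000244140625, 37.70000076293945], [611.2000122070312, 127.4000015258789], [493.79998779296875, 143.5]]
top 222 ((533.8519287109375, 120.00440979003906), (35.32706069946289, 84.69116973876953), 85.13397216796875) [[490.20001220703125, 106.0], [574.5, 98.80000305175781], [577.5, 134.0], [493.20001220703125, 141.1999969482422]]
23.525 [0.54357777 0.08207093 0.00290625] [ 2.86400093 14.01684834 20.29602241] [ 3.19982199 -0.6023683   0.03265541]
23.525 [0.5436 0.0821 0.0029] [-0.0055  0.811   0.585   0.0072] [ 2.9 14.  20.3] [ 3.2  -0.6   0.03] [ 0.13  0.62 -0.46  1.99  0.43  0.62 -0.93]
0.16 rx,ry mm 7.1 47.2
```

Fy has risen and the motion has stalled, so the batt is at the stop. I'll give one more small push, then release.

Call:
arm_command --targets '[0, 0, 0, -0.1, 0.02, 0, 60, 0, 0, 0, 0, 0, 0, 60, 0, 0, 0, 0, 0, 0, 60]'

```text
t: 23.9
position: [0.5429, 0.0779, 0.0029]
tool_rot: [-0.005, 0.811, 0.585, 0.007]
wrist_force: [1.2, 14.0, 21.4]
opening: 0.0603
grip_force: 10.6
```

```bash
python3 batt.py w14; python3 ft.py
```

```text
wrist 33534 ((546.3569946289062, 90.5618896484375), (90.24274444580078, 118.62626647949219), 82.15653991699219)
[[481.3999938964844, 54.0], [599.0, 37.79999923706055], [611.2999877929688, 127.19999694824219], [493.79998779296875, 143.39999389648438]]
top 266 ((538.489501953125, 117.64222717285156), (38.52652359008789, 94.10936737060547), 84.4839096069336) [[489.79998779296875, 103.0], [583.5, 93.9000015258789], [587.2000122070312, 132.3000030517578], [493.5, 141.3000030517578]]
24.0 [0.54290043 0.07790043 0.0029115 ] [ 2.08296214 14.59551286 20.83142645] [ 3.15686151 -0.51102924  0.06144817]
24.0 [0.5429 0.0779 0.0029] [-0.0054  0.811   0.585   0.0069] [ 2.1 14.6 20.8] [ 3.16 -0.51  0.06] [ 0.14  0.62 -0.46  2.    0.43  0.62 -0.92]
0.16 rx,ry mm 8.5 39.4
```

Call:
arm_command --targets '[0, 0, 0, 0.12, -0.02, -0.05, 60, 0, 0, 0, 0.1, -0.02, -0.05, 60, 0, 0, 0, 0, 0, -0.1, 60, 0, 0, 0, 0, 0, -0.4, 60, 0, 0, 0, 0, 0, -0.8, 60, 0, 0, 0, 0, 0, -1, 60, 0, 0, 0, 0.5, 0, -1, 60, 0, 0, 0, 0.8, 0, -1, 60, 0, 0, 0, 0.8, 0, 0, 60, 0, 0, 0, 0, 0, 0, 60]'

```text
t: 25.25
position: [0.5657, 0.1574, 0.1742]
tool_rot: [-0.005, 0.812, 0.584, -0.004]
wrist_force: [0.1, -0.0, 0.1]
opening: 0.0597
grip_force: 0.0
```

```bash
python3 batt.py w15; python3 ft.py; python3 - <<'E'
import cv2
from plant import *
from h import *
p,d=read_camera("top");cv2.imwrite('pics/t15.png',cv2.resize(p[110:300,190:430,::-1],None,fx=3,fy=3))
X=cloud(d,cam(calibration("top")))
for n,(a,b,c,e) in dict(jar=(120,155,270,298),roll=(118,142,330,356),scraper=(262,285,265,340)).items():
    r=X[a:b,c:e].reshape(-1,3);r=r[(r[:,2]>.018)&(r[:,2]<.1)];print(n,r.min(0).round(3),r.max(0).round(3))
E
```

```text
wrist 7407 ((546.8566284179688, 91.22906494140625), (91.06637573242188, 119.6825180053711), 82.11709594726562)
[[481.29998779296875, 54.29999923706055], [599.9000244140625, 37.900001525878906], [612.4000244140625, 128.10000610351562], [493.79998779296875, 144.5]]
top 69 ((503.4090576171875, 131.12454223632812), (45.97471237182617, 22.09087371826172), 34.52479553222656) [[478.20001220703125, 127.19999694824219], [490.70001220703125, 109.0], [528.5999755859375, 135.10000610351562], [516.0999755859375, 153.3000030517578]]
25.35 [0.56529807 0.15394287 0.17290936] [ 0.24965099 -0.22457748  1.2612212 ] [ 0.01245327 -0.01884745 -0.00188945]
25.35 [0.5653 0.1539 0.1729] [-0.0049  0.8129  0.5823 -0.0059] [ 0.2 -0.2  1.3] [ 0.01 -0.02 -0.  ] [ 0.1   0.45 -0.58  1.78  0.28  1.01 -0.91]
0.16 rx,ry mm -16.7 38.4
jar [0.717 0.236 0.019] [0.78  0.299 0.071]
roll [0.756 0.057 0.018] [0.816 0.117 0.033]
scraper [0.326 0.119 0.018] [0.361 0.285 0.028]
```

View pics/w15.png

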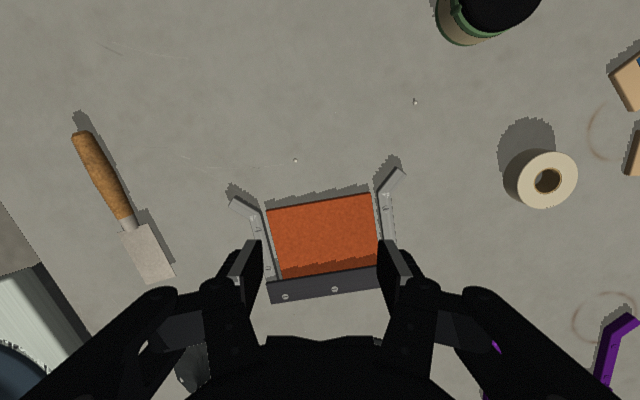

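The batt lies in the cradle under the lip. Its rear edge runs from (267,209) to (372,193) and the lip from (268,290) to (383,280). One number to check before handing in: the distance from the rear edge to the lip's front edge should be 86 mm.

```bash
python3 - <<'E'
from h import *; from plant import calibration
z=np.load("last.npz");p=z["p"];C=cam(calibration("wrist"),z);hsv=cv2.cvtColor(p,cv2.COLOR_RGB2HSV)
red=(hsv[...,1]>130)&(abs(hsv[...,0].astype(int)-9)<4)
cols=range(285,366,8);top=[];g=p.sum(2)/3
for u in cols:
    v=np.nonzero(red[150:300,u])[0]+150; e=v.max()+1
    top.append((u,v.min(),e))
    if u in(293,325,349): print(u,v.min(),e,g[e-3:e+10,u].astype(int).tolist())
T=np.array(top,float)
for n,k,h in(("rear",1,.008),("lipfront bottom",2,.012)):
    P=onplane(np.c_[T[:,0],T[:,k]-.5],h,C)[:,:2]*1000;f=np.polyfit(P[:,0],P[:,1],1);print(n,"slope",np.arctan(f[0]),"y at 546",np.polyval(f,546))
# rail inner edges across batt at two rows
E
```

```text
293 205 278 [57, 64, 39, 21, 33, 54, 55, 55, 55, 57, 56, 55, 54]
325 200 273 [64, 65, 41, 23, 32, 52, 55, 56, 54, 56, 54, 56, 57]
349 195 269 [61, 59, 42, 23, 28, 51, 57, 57, 58, 57, 57, 57, 59]
rear slope -0.13778030905533425 y at 546 137.24253690559368
lipfront bottom slope -0.135277307122881 y at 546 48.19163402545185
```

The slopes agree to 0.003 rad. The 2 mm excess is about what the visible rear side face adds to the mask. With the fingers slipping against a stationary batt, I take it as home and hand in.

```bash
python3 -c "
from plant import *
print(close_job())"
```

```text
the job is handed in; nothing more can be done
None
```

The job is handed in at about 25 s, with no verdict shown: the batt lies flat in the grey cradle under the lip, squared against the stop by my measurements (0.003 rad, 2 mm or less from home) and released, and the jar, label roll and scraper are where they were.

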